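# Open the latched gate of the pastry cabinet

### The arm

A 7-joint arm with a two-finger parallel gripper is mounted at the origin on a cart in front of the work surface, level with it; the furniture and walls round the work are solid. World frame = base frame: x ahead of the robot, y to its left, z up, the work surface at z = 0. Lengths are in m, angles in rad, forces in N, time in s.
With the tool pointing down it reaches from about 0.425 to 1.025 m from the base axis. Payload 9.4 kg.
Tool frame: the origin (TCP) lies midway between the tips of the shut fingers; the grasp point (between the pads) lies 19 mm behind it; z points along the fingers, y is the line along which they close (so a half turn about z gives the same grasp; the last joint's range is limited). The gripper opens to 93 mm and grips with 3 to 60 N. Pads are 15 mm wide; open, the fingers measure 128 mm over their backs; the gripper's body (75 mm by 188 mm) begins 65 mm behind the grasp point.
Start: joints at [1.128, 0.599, -0.003, 1.599, 0.002, 0.943, -0.08], TCP at [0.259, -0.677, 0.219] pointing down, gripper open.
Joint ranges: [-2.57, 2.57], [-0.35, 1.97], [-1.29, 1.29], [0.11, 2.56], [-1.05, 4.19], [0.11, 1.86], [-2.63, 2.63]. Speed limits (rad/s): [2.22, 2.22, 3.01, 3.01, 3.14, 3.14, 3.14].

### API

Orientations are given as a unit quaternion [w, x, y, z].
In Python, from bench import r, claw, solver, optics, job gives the robot as it stands. Calls block until the motion is done:
- r.reach(position, orientation): joint-space move of the TCP to a pose.
- r.line_to(position, orientation=None, speed=0.15, contact_N=None): straight line of the TCP; orientation=None keeps the orientation; speed is the mean speed in m/s. With contact_N (N) it stops when the force on the tool has changed by that much, and returns True; else False.
- r.set_joints(angles): joint-space move.
- claw.command_gripper(opening, newtons=None): finger opening in m; newtons is the grip in N (None keeps the last); returns when the fingers have stopped.
- r.hold(seconds).
- solver.solve_ik(position, orientation): joint angles nearest the present ones, or None.
- r.observe(): the state.
- optics.snapshot(name): name is "side" or "top" or "wrist"; returns the picture (400x640x3 uint8, red, green, blue); there is no depth.
- optics.camera_info(name): a dict with "fx", "fy", "cx", "cy" (pixels), "T" (4x4, takes a point from camera to world coordinates); the wrist camera has in their place "T_tool_cam" (4x4, takes a point from camera to tool coordinates, whose origin is the TCP and whose axes are the flange's). Camera axes: x right, y down, z forward; pixel columns grow to the right and rows downward; lengths in m; the calibration is good to about 2 mm. A picture is of the moment at which its call begins: read the wrist's pose just before it. camera_info takes no time and is no camera call.
A pose or a line that the arm cannot do raises r.Unreachable and nothing moves.
- job.hand_in(): hands the job in; it is judged then, once.
The state is a dict: "time_s": time; "joints": joint angles; "dq": joint speeds; "tau": joint torques, N m; "ee_pos": TCP position; "orientation": TCP orientation; "ft_force": force on the tool from outside, world axes, zero at the start; "ft_torque": the same for the moment, N m; "finger_gap": finger opening in m; "grip_force": force on a finger pad.
Only numpy, scipy, OpenCV 4.12 (cv2) and the standard library are available. Lean on these libraries where they do the work, as an engineer would, in place of code of your own. Each camera call takes 0.05 s, during which the arm holds its last target. There are 200 camera calls.

### The job

Open the little pastry cabinet for service: press the steel thumb lever on its gate down gently, without straining it against its stop, until the latch bar behind the gate is lifted out of its catch; keep it lifted while you draw the gate off the catch, and swing the gate wide open, about square to the front of the cabinet or further. Do not force the gate, fling it, or disturb the things standing round about, and leave the gate standing open.

Things in the scene. Friction and masses are not known exactly. Their poses are not given: they have to be found in the camera images.
- case: wooden pastry cabinet with a clear top, fixed, 130 deep (x) x 290 wide (y) x 168 mm high, two pastries in it. Origin: centre of underside; x from its gate side to its back (turned at most 0.2 rad from world x), y to its left, z up. The gate closes its front; the latch bar behind it can be lifted only by the thumb lever. More than 20 N on cabinet, gate or lever is too much.
- gate (a joint): swing of the gate about its upright hinge, rad: 0 shut, grows as the free edge comes towards the robot, end stop 1.75. Light friction (0.12 N m) holds it where it is left. About 0.02 rad of play while latched; past 0.10 rad the bar has passed the catch and the lever need not be held down any more.
- gate_hinge (a point): point of the cabinet on the gate's hinge line, 14 mm over the worktop, at the gate's left end seen from the robot; axes as the cabinet's. The shut gate runs 220 mm along -y from here, x -8 to +8 mm, 126 mm high; -x points out of its outer face to the robot. Opening turns gate and lever clockwise about this line, seen from above.
- lever_nominal (a point): point of the cabinet, same axes, at (-40, -115, +122) mm from gate_hinge: with the gate shut, middle of the top face of the thumb pad at rest if gate and catch hung at middle height. They really hang up to 8 mm higher or lower, unmeasured: feel for it. Steel pad, 40 mm along y, x -16 to -70 mm, open above and at the sides. Pressing it lifts the bar.
- lever_lip (a point): point of the cabinet, same axes and height error, gate shut: middle of the top of the pad's upturned outer lip at rest. Lip 8 mm thick in x (-62 to -70 mm from the hinge), 40 mm along y, its top 16 mm above the pad. Between lip and lever arm are 42 mm: closed fingers can stand on the pad there, press down and pull the gate by the lip; the lip can also be pinched from above.
- lever_spindle (a point): point of the cabinet, same axes and height error, gate shut: the spindle (along x) on which the lever rocks, 50 mm in y from the pad's middle. Lifting takes 1 to 4 N on the pad; the bar is clear after 10 to 16 mm of press. 12 to 20 mm down (more, further from the spindle) it meets a rubber stop, 2 to 6 N more per mm, solid 5 mm on. Where that begins (6 to 10 N) the bar is clear.
- ramekin1: small white porcelain pot, 66 mm wide, 37 mm high; loose bystander, leave alone. Origin: centre of its underside, z up.
- ramekin2: small white porcelain pot, 68 mm wide, 37 mm high; loose bystander, leave alone. Origin: centre of its underside, z up.
- cinnamon_jar: slim spice jar with black cap, 41 mm wide, 105 mm high; loose bystander, leave alone. Origin: centre of its underside, z up.
- jam_jar: jam jar with lid, 65 mm wide, 97 mm high; loose bystander, leave alone. Origin: centre of its underside, z up.
- cutter1: fluted steel ring cutter, 70 mm wide, 33 mm high; loose bystander, leave alone. Origin: centre of its underside, z up.

How it is judged:
By the outcome, as a careful person would: the job done as asked, in the order asked, and still so for the second after the job is handed in, with the robot touching nothing.
It also fails if it takes over 51 s, if anything falls off the work surface, if the arm or the gripper's body presses on something with over 40 N, if the wrist force passes 120 N, or if a joint passes its speed limit or range.

## Working session

There is one attempt and no reset: what is moved stays moved. The work goes in short steps, each a Python script; the robot and the scene stay as the last script left them, time stands still between calls to the robot, and variables do not carry over. Pictures are saved under pics/ and viewed, at most 10 in all, crops included, and the job is handed in when it is done.

```bash
mkdir -p pics; ls
python3 - <<'E'
from bench import r, claw, solver, optics, job
import cv2,numpy as np
for n in("top","side"):
    im=optics.snapshot(n); cv2.imwrite(f"pics/{n}0.png",im[:,:,::-1]); c=optics.camera_info(n)
    print(n,c["fx"],c["fy"],c["cx"],c["cy"],np.round(c["T"],4).tolist())
print(optics.camera_info("wrist")); s=r.observe(); print(s)
E
```

```text
pics
top 397.039093606756 397.039093606756 323.6869639336386 198.50039466109547 [[-0.0243, -0.9937, 0.109, 0.3593], [-0.9996, 0.0226, -0.0172, 0.0441], [0.0146, -0.1094, -0.9939, 1.4709], [0.0, 0.0, 0.0, 1.0]]
side 380.43949512645617 380.43949512645617 319.79182275902497 205.43851304158443 [[-0.9796, -0.1267, 0.1561, 0.3342], [-0.201, 0.6327, -0.7478, 0.9236], [-0.004, -0.7639, -0.6453, 0.8903], [0.0, 0.0, 0.0, 1.0]]
{'fx': 331.44235365195857, 'fy': 331.44235365195857, 'cx': 318.27677305862215, 'cy': 197.93583555320464, 'T_tool_cam': array([[ 4.56070388e-04, -9.64951593e-01, -2.62427542e-01,
         7.15418124e-02],
       [ 9.99999430e-01,  6.93440544e-04, -8.11905748e-04,
        -9.72354245e-05],
       [ 9.65427642e-04, -2.62427022e-01,  9.64951359e-01,
        -1.66195763e-01],
       [ 0.00000000e+00,  0.00000000e+00,  0.00000000e+00,
         1.00000000e+00]])}
{'time_s': 0.1, 'joints': array([ 1.12831817,  0.60002223, -0.00253931,  1.60004652,  0.00178455,
        0.94286658, -0.07977673]), 'dq': array([ 0.00048118, -0.00124415, -0.00014688,  0.00022156,  0.00135275,
        0.00036856, -0.00032347]), 'tau': array([ 4.53623448e-03, -7.66554952e+01,  1.50184348e+00, -2.52937639e+01,
       -5.22666564e-02,  1.36023149e-02,  6.23081542e-05]), 'ee_pos': array([ 0.25915275, -0.67664618,  0.2178641 ]), 'orientation': array([-6.46063094e-04,  9.83315831e-01,  1.81905270e-01, -1.78337614e-04]), 'ft_force': array([ 0.82891798, -0.22075931,  0.39172338]), 'ft_torque': array([ 0.02361641, -0.01790927, -0.00412553]), 'grip_force': 0.0, 'finger_gap': 0.09307428768382532}
```

View pics/top0.png

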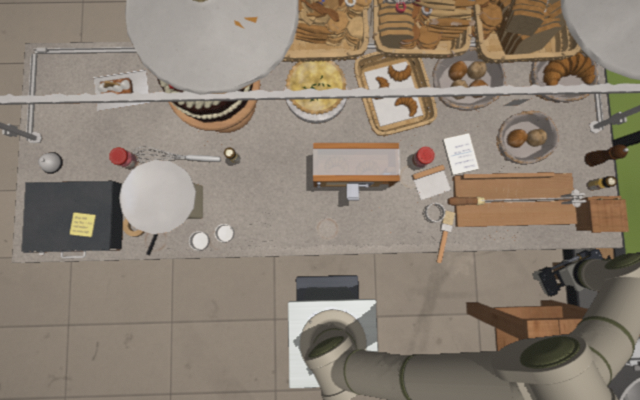

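View pics/side0.png

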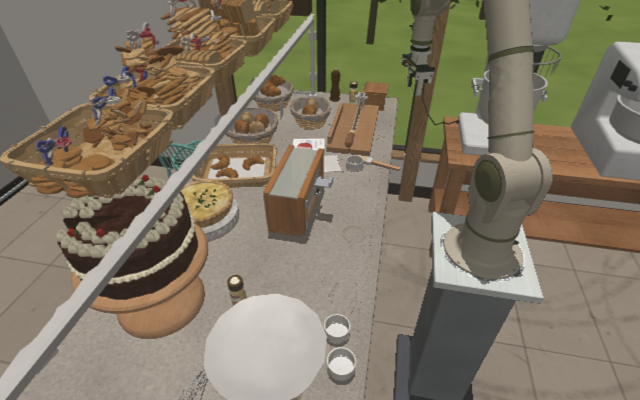

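The top view shows the cabinet roof at about (313–400, 143–188) and the lever at (353,193). The ramekins are at (200,240) and (224,232), the jam jar at (424,156), the cutter at (433,212) and the cinnamon jar at (230,155). The side view confirms this layout. Next I'll take a closer look with the wrist camera.

```bash
cat > h.py <<'E'
from bench import r, claw, solver, optics, job
import cv2,numpy as np
from scipy.spatial.transform import Rotation as R
def quat(yaw): # tool down, tool x at angle yaw in world
    q=(R.from_euler('z',yaw)*R.from_quat([1,0,0,0])).as_quat(); return [q[3],q[0],q[1],q[2]]
def camT(n,s=None):
    c=optics.camera_info(n)
    if n!="wrist": return c,c["T"]
    w,x,y,z=s["orientation"]; T=np.eye(4); T[:3,:3]=R.from_quat([x,y,z,w]).as_matrix(); T[:3,3]=s["ee_pos"]
    return c,T@c["T_tool_cam"]
def ray(c,T,u,v):
    d=T[:3,:3]@[(u-c["cx"])/c["fx"],(v-c["cy"])/c["fy"],1]; return T[:3,3],d
def onz(c,T,u,v,z):
    o,d=ray(c,T,u,v); return o+d*(z-o[2])/d[2]
def tri(rays):
    A=np.zeros((3,3));b=np.zeros(3)
    for o,d in rays:
        d=d/np.linalg.norm(d);P=np.eye(3)-np.outer(d,d);A+=P;b+=P@o
    p=np.linalg.solve(A,b); return p,[np.linalg.norm((np.eye(3)-np.outer(d,d)/(d@d))@(p-o)) for o,d in rays]
def snap(n,f):
    s=r.observe(); im=optics.snapshot(n); cv2.imwrite(f"pics/{f}.png",im[:,:,::-1]); np.save(f"pics/{f}.npy",camT(n,s)[1]); return im
E
python3 - <<'E'
from h import *
c,T=camT("top")
for u,v,z in [(313,143,.168),(400,143,.168),(400,183,.168),(313,183,.168),(353,193,.136),(424,156,.097),(433,212,.033),(224,232,.037),(200,240,.037),(230,152,.105),(157,197,.4),(157,197,.0),(320,250,0),(320,97,.3),(320,97,.5)]: print(u,v,z,onz(c,T,u,v,z).round(3))
for yaw in (0,np.pi/2,-np.pi/2,np.pi):
  for p in [(.45,-.03,.4),(.5,-.03,.14),(.42,.1,.14),(.4,-.05,.3)]: 
    q=solver.solve_ik(p,quat(yaw)); print(round(yaw,2),p,None if q is None else np.round(q,2))
im=cv2.imread("pics/top0.png")[120:280,180:460]; cv2.imwrite("pics/tcrop.png",cv2.resize(im,None,fx=2.8,fy=2.8,interpolation=cv2.INTER_CUBIC))
E
```

```text
313 143 0.168 [0.69  0.053 0.168]
400 143 0.168 [ 0.684 -0.24   0.168]
400 183 0.168 [ 0.548 -0.233  0.168]
313 183 0.168 [0.555 0.056 0.168]
353 193 0.136 [ 0.522 -0.079  0.136]
424 156 0.097 [ 0.653 -0.338  0.097]
433 212 0.033 [ 0.458 -0.378  0.033]
224 232 0.037 [0.404 0.38  0.037]
200 240 0.037 [0.377 0.465 0.037]
230 152 0.105 [0.68  0.344 0.105]
157 197 0.4 [0.491 0.475 0.4  ]
157 197 0.0 [0.54  0.636 0.   ]
320 250 0 [0.331 0.037 0.   ]
320 97 0.3 [0.8   0.028 0.3  ]
320 97 0.5 [0.724 0.03  0.5  ]
0 (0.45, -0.03, 0.4) [ 0.25  0.09 -0.34  1.92  0.03  1.13 -1.67]
0 (0.5, -0.03, 0.14) [-0.08  0.45  0.04  2.18 -0.04  0.51 -1.59]
0 (0.42, 0.1, 0.14) [-0.33  0.39 -0.05  2.32  0.04  0.43 -1.98]
0 (0.4, -0.05, 0.3) [ 0.19  0.11 -0.23  2.17  0.03  0.87 -1.63]
1.57 (0.45, -0.03, 0.4) [ 0.48  0.11 -0.59  1.91  0.07  1.14 -0.14]
1.57 (0.5, -0.03, 0.14) [ 0.21  0.47 -0.36  2.16  0.31  0.55 -0.38]
1.57 (0.42, 0.1, 0.14) [-0.01  0.42 -0.48  2.31  0.41  0.49 -0.81]
1.57 (0.4, -0.05, 0.3) [ 0.48  0.13 -0.56  2.16  0.09  0.87 -0.13]
-1.57 (0.45, -0.03, 0.4) None
-1.57 (0.5, -0.03, 0.14) [-0.73  0.73  1.11  2.22 -0.96  0.81 -2.12]
-1.57 (0.42, 0.1, 0.14) [ 0.4   0.6  -1.1   2.28  0.84  0.75  1.84]
-1.57 (0.4, -0.05, 0.3) None
3.14 (0.45, -0.03, 0.4) [ 0.83  0.17 -1.01  1.9   0.16  1.16  1.33]
3.14 (0.5, -0.03, 0.14) [ 0.46  0.54 -0.72  2.15  0.59  0.65  0.9 ]
3.14 (0.42, 0.1, 0.14) [ 0.2   0.48 -0.77  2.29  0.63  0.58  0.52]
3.14 (0.4, -0.05, 0.3) [ 0.83  0.19 -0.97  2.14  0.2   0.9   1.31]
```

View pics/tcrop.png

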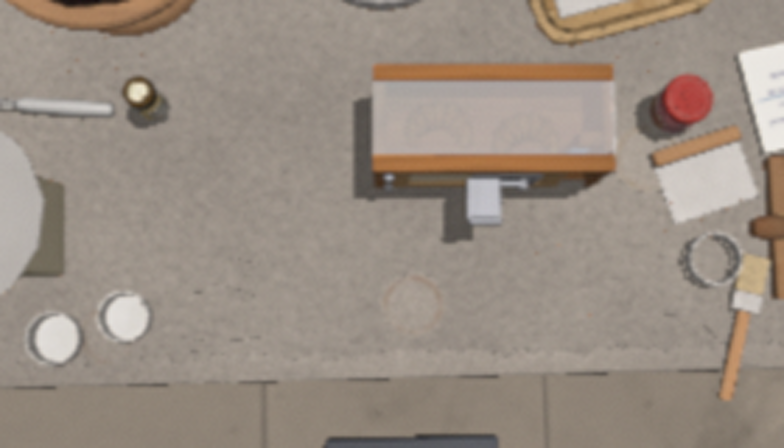

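The lever pad is at crop (468–502, 178–223), with its rod running right to (528,183), so the spindle is on the −y side. The area the gate sweeps is clear. Next I'll take two wrist views.

Run:
```python
from h import *
r.reach([.43,-.11,.31],quat(np.pi)); claw.command_gripper(0.0); r.hold(.3)
a=snap("wrist","w1")
r.line_to([.43,-.02,.31],speed=.12); r.hold(.3)
b=snap("wrist","w2")
cv2.imwrite("pics/w12.png",np.vstack([a[60:340],b[60:340]])[:,:,::-1])
s=r.observe();print(s["time_s"],s["ee_pos"],s["joints"].round(2),s["ft_force"])
```

```text
5.3 [ 0.43001975 -0.02033809  0.30996563] [ 0.72  0.22 -0.95  2.08  0.23  0.94  1.22] [-0.85163796  0.17656112  0.23058604]
```

View pics/w12.png

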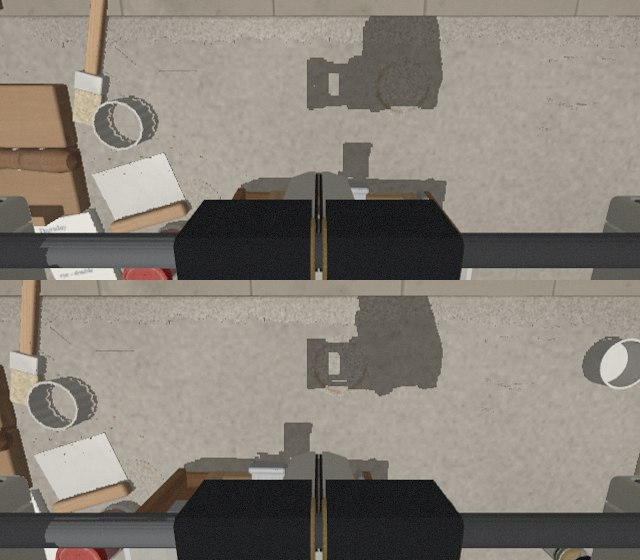

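The closed fingers hide the gate in this view, because the gripper covers the lower half of the image. I'll turn the wrist half a turn so the camera is on the cabinet side.

Run:
```python
from h import *
r.reach([.43,-.05,.34],quat(0)); r.hold(.3)
a=snap("wrist","w3")
r.line_to([.43,-.15,.34],speed=.12); r.hold(.3)
b=snap("wrist","w4")
cv2.imwrite("pics/w34.png",np.vstack([a[0:300],b[0:300]])[:,:,::-1])
s=r.observe();print(s["time_s"],s["ee_pos"],s["joints"].round(2))
```

```text
9.1583 [ 0.43007927 -0.14964556  0.34000878] [-0.7   0.21  1.12  2.07 -0.23  0.99 -1.03]
```

View pics/w34.png

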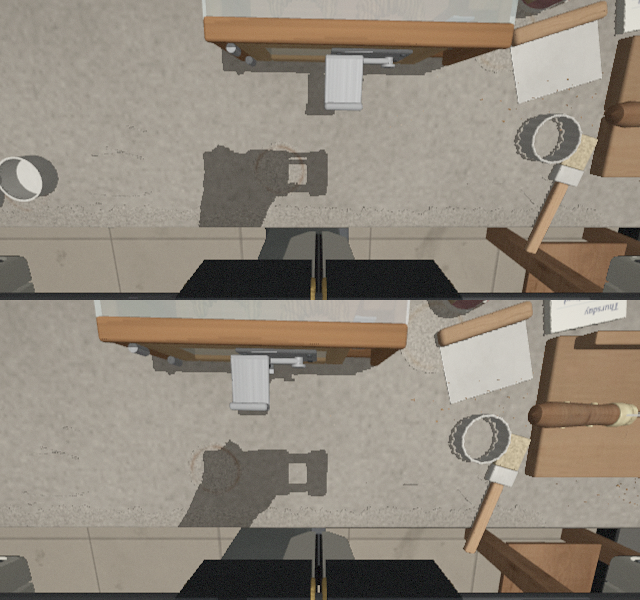

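The pad is at (327–362, 55–108) in the first view and (232–268, 355–410) in the second (second view, stacked rows). The spindle rod runs to its right, and the roof's front edge is visible. I'll zoom in for exact corners.

Run:
```python
import cv2,numpy as np
a=cv2.imread("pics/w3.png")[5:125,195:415];b=cv2.imread("pics/w4.png")[5:125,90:310]
f=lambda i:cv2.resize(i,(550*0+792,432)[0:2] if 0 else (550,300),interpolation=cv2.INTER_CUBIC)
cv2.imwrite("pics/z.png",np.vstack([f(a),f(b)]))
```

```text
(no output)
```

View pics/z.png

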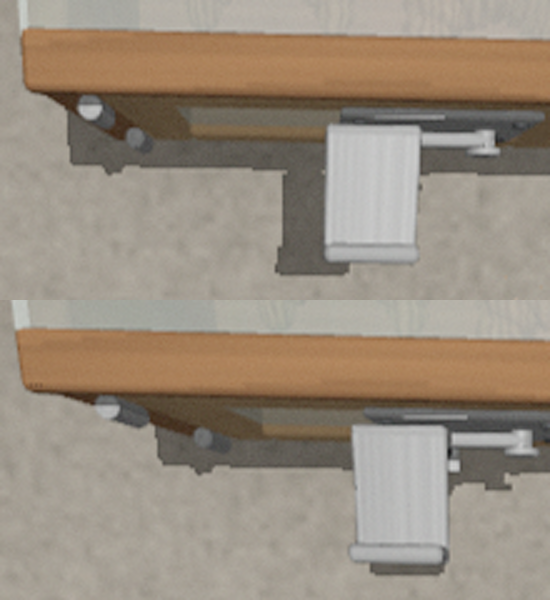

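Run:
```python
from h import *
c=optics.camera_info("wrist");Ta=np.load("pics/w3.npy");Tb=np.load("pics/w4.npy")
P=dict(lipL=(326,253,351,553),lipR=(419,254,446,555),padL=(328,126,353,427),padR=(420,127,447,428),hingeknob=(90,108,107,408),knob2=(139,140,211,440),roofLf=(27,90,22,389),roofLb=(22,31,15,330),spin=(485,138,520,438))
for k,(u,v,x,y) in P.items():
    p,e=tri([ray(c,Ta,195+u/2.5,5+v/2.5),ray(c,Tb,90+x/2.5,5+(y-300)/2.5)]); print(k,p.round(4),np.round(e,4))
# roof front edge right ends: direction by ray onto z=.168
for T,pts in((Ta,[(205,17),(512,24)]),(Tb,[(97,18),(407,24)])): print([onz(c,T,u,v,.168).round(4) for u,v in pts])
print([onz(c,Ta,u,v,.168).round(4) for u,v in[(205,41),(512,47)]])
for z in(.168,.15):print([onz(c,Ta,u,v,z).round(4) for u,v in[(205,41),(512,47)]])
```

```text
lipL [ 0.503  -0.0576  0.147 ] [0. 0.]
lipR [ 0.5025 -0.0969  0.144 ] [0.0002 0.0002]
padL [ 0.554  -0.0584  0.1334] [0.0002 0.0002]
padR [ 0.5541 -0.0972  0.1302] [0.0002 0.0002]
hingeknob [0.5594 0.0379 0.1438] [0. 0.]
knob2 [0.5601 0.0379 0.0435] [0. 0.]
roofLf [0.5613 0.0541 0.1716] [0.0001 0.0001]
roofLb [0.5818 0.0551 0.1685] [0.0001 0.0001]
spin [ 0.5515 -0.1272  0.1181] [0. 0.]
[array([0.5821, 0.0541, 0.168 ]), array([ 0.5763, -0.2294,  0.168 ])]
[array([0.5812, 0.0546, 0.168 ]), array([ 0.5765, -0.2314,  0.168 ])]
[array([0.5618, 0.0559, 0.168 ]), array([ 0.5567, -0.2324,  0.168 ])]
[array([0.5618, 0.0559, 0.168 ]), array([ 0.5567, -0.2324,  0.168 ])]
[array([0.565 , 0.0616, 0.15  ]), array([ 0.5596, -0.2421,  0.15  ])]
```

Measured: hinge at about (0.571, 0.037), yaw about −0.018, pad top at z ≈ 0.131. The next step is to go down and feel for the pad. I'm shifting the finger about 8 mm away from the spindle, because the pad tilts as it goes down.

```bash
cat >> h.py <<'E'
H=np.array([.571,.037]);PSI=-.018
def tool(th,lx,ly,z):
    a=PSI-th; c,s=np.cos(a),np.sin(a); return [H[0]+c*lx-s*ly,H[1]+s*lx+c*ly,z],quat(np.pi+a)
def F(n=4):
    f=[]
    for _ in range(n): r.hold(.02); f.append(r.observe()["ft_force"])
    return np.mean(f,0)
E
python3 - <<'E'
from h import *
LX,LY=-.046,-.107
r.reach(*tool(0,LX,LY,.20))
r.line_to(*tool(0,LX,LY,.155),speed=.08); r.hold(.3); b=F(); np.save("bias.npy",b)
hit=r.line_to(*tool(0,LX,LY,.115),speed=.02,contact_N=1.2)
s=r.observe();print(hit,s["ee_pos"],(F()-b).round(2),s["joints"].round(2))
if hit:
    z0=s["ee_pos"][2];prev=None
    for i in range(1,20):
        p,q=tool(0,LX,LY,z0-.001*i); r.line_to(p,q,speed=.015)
        f=F()-b; z=r.observe()["ee_pos"][2]; print(i,round((z0-z)*1e3,2),f.round(2))
        if f[2]>6 or (i>7 and f[2]-prev>1.4): break
        prev=f[2]
    np.save("zp.npy",p[2])
print(r.observe()["time_s"])
E
```

```text
True [ 0.52303831 -0.06901133  0.13394254] [ 0.73 -0.02  2.16] [-0.06  0.49  0.12  2.13 -0.11  0.52  1.7 ]
1 0.95 [-0.02  1.45  2.49]
2 2.02 [0.32 1.91 2.74]
3 3.04 [0.27 2.24 2.9 ]
4 4.01 [-0.3   2.45  2.6 ]
5 5.02 [-0.06  2.52  2.87]
6 6.02 [0.67 2.66 2.65]
7 7.05 [0.34 1.8  2.52]
8 8.05 [0.4  2.35 2.14]
9 9.03 [0.2  2.13 2.24]
10 10.05 [0.11 2.57 2.28]
11 11.03 [-0.2   2.73  2.4 ]
12 12.03 [-0.03  2.88  2.31]
13 13.04 [0.57 2.73 2.5 ]
14 13.95 [0.12 3.54 4.81]
18.15
```

The force jump at 13–14 mm marks the start of the stop, so the bar should be clear. I'll draw the gate gently while monitoring the force.

Run:
```python
from h import *
b=np.load("bias.npy");z=float(np.load("zp.npy"))-.0004;LX,LY=-.046,-.107
a=0
for lx,th in [(-.046,0),(-.050,0),(-.054,0),(-.054,.03),(-.054,.06),(-.054,.09),(-.054,.12),(-.054,.15),(-.054,.18)]:
    r.line_to(*tool(th,lx,LY,z),speed=.03); f=F()-b
    print(lx,th,f.round(2),(r.observe()["ee_pos"]-tool(th,lx,LY,z)[0]).round(4))
    if np.hypot(f[0],f[1])>8 or f[2]>9: print("STOP");break
print(r.observe()["time_s"])
im=snap("side","s2")[100:300,200:400]
w=snap("wrist","w5")
t=snap("top","t2")[120:280,260:460]
cv2.imwrite("pics/v1.png",np.hstack([cv2.resize(im,(390,390)),cv2.resize(t,(410,390))])[:,:,::-1])
```

```text
-0.046 0 [-0.37  4.1   5.65] [0.     0.0001 0.0001]
-0.05 0 [1.41 4.19 5.65] [0.0008 0.0002 0.0003]
-0.054 0 [1.91 4.78 6.27] [0.0011 0.0003 0.0005]
-0.054 0.03 [1.37 4.31 6.49] [0.0009 0.0002 0.0004]
-0.054 0.06 [1.42 4.06 7.09] [0.0009 0.0002 0.0004]
-0.054 0.09 [1.39 3.6  7.18] [0.0009 0.0001 0.0004]
-0.054 0.12 [1.45 3.65 7.13] [0.0009 0.     0.0004]
-0.054 0.15 [1.85 3.73 7.15] [ 0.0008 -0.0001  0.0004]
-0.054 0.18 [1.69 3.22 7.32] [ 0.0008 -0.0001  0.0004]
21.1667
```

View pics/v1.png

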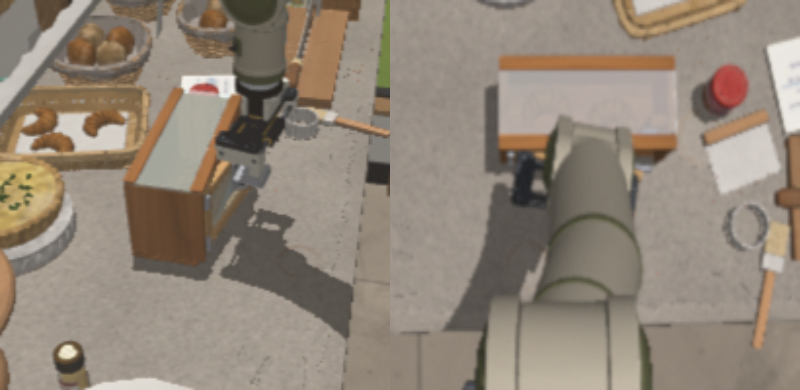

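The side view shows the gate swinging away from the catch with small forces. I'll carry on to 0.26 rad, ease off the lever, and swing it wide.

Run:
```python
from h import *
b=np.load("bias.npy");z=float(np.load("zp.npy"))-.0004;LX,LY=-.054,-.107
r.line_to(*tool(.22,LX,LY,z),speed=.04);r.line_to(*tool(.26,LX,LY,z),speed=.04)
r.line_to(*tool(.27,LX,LY,z+.008),speed=.03)
ok=True
for th in np.append(np.arange(.34,1.66,.08),1.66):
    r.line_to(*tool(th,LX,LY,z+.008),speed=.06); f=r.observe()["ft_force"]-b
    print(round(th,2),f.round(1),end=" ")
    if np.linalg.norm(f)>10: print("STOP");ok=False;break
s=r.observe();print(s["time_s"],s["joints"].round(2))
if ok:
    p,q=tool(1.66,LX+.004,LY,z+.012); r.line_to(p,q,speed=.03)
    p[2]=.27; r.line_to(p,q,speed=.08); r.hold(.3)
    im=snap("side","s3")[100:300,200:400]; w=snap("wrist","w6"); t=snap("top","t3")[120:280,260:460]
    cv2.imwrite("pics/v2.png",np.hstack([cv2.resize(im,(390,390)),cv2.resize(t,(410,390))])[:,:,::-1])
    print(r.observe()["time_s"])
```

```text
0.34 [-1.3  1.7  2.8] 0.42 [0.7 1.1 3.4] 0.5 [0.8 2.6 3.6] 0.58 [0.6 0.9 2.7] 0.66 [1.5 1.3 2.4] 0.74 [1.5 1.1 2.6] 0.82 [1.1 1.  2.4] 0.9 [1.2 1.3 1.5] 0.98 [ 0.3 -0.2  2.9] 1.06 [0.2 0.6 2.3] 1.14 [-0.5  0.7  2.8] 1.22 [-0.1  0.3  2.7] 1.3 [0.1 0.6 1.8] 1.38 [0.5 0.6 1.7] 1.46 [ 0.5 -0.4  1.7] 1.54 [1.4 0.1 2.4] 1.62 [0.4 0.1 2.4] 1.66 [0.2 0.6 2.9] 27.7417 [-0.78  0.54  0.65  2.26 -0.65  0.53  0.27]
30.4167
```

View pics/v2.png

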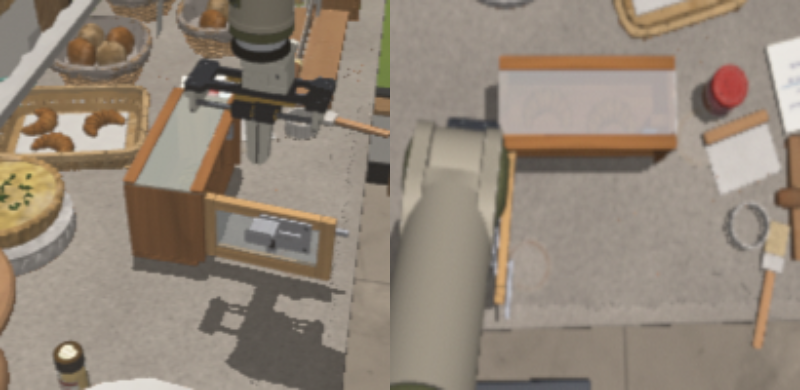

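The gate stands slightly past square (about 1.6 rad), the gripper is clear above it, and the objects around it haven't moved.

```bash
python3 -c "
from h import *
print(job.hand_in())"
```

```text
the job is handed in; nothing more can be done
None
```

The job is handed in: the latch was lifted gently, the gate was drawn off its catch and left standing open just past square (about 1.6 rad by camera), and nothing around it was disturbed.

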